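Roll a tin to the sensor posts in a vending tray

TASK

The tin lies on its side in the near lane of the pulled-out vending tray. Roll it along the lane by pushing the top of it with your fingertips, in as many strokes as you need, until it lies centred between the two sensor posts, then take the hand away and leave it at rest. Touch the tin only on its top, do not shove it from behind or pick it up, and do not disturb the jars and the egg carton.

Things in the scene. Friction and masses are not known exactly. Their poses are not given: they have to be found in the camera images.
- tin: Full food tin, metal ends, paper label, diameter 66 mm, length 110 mm, about 0.42 kg, lying across the near lane. Origin at its centre, 33 mm above the deck; x along its axis, y and z turn as it rolls. A fingertip pressed lightly on its top and moved along the lane rolls it without slip: the tin goes half as far as the fingertip. Rolling resistance stops it within about 15 mm from 0.1 m/s.
- tray: Dark vending tray, 320 x 380 mm, fixed. Origin on the bench under the middle of the near lane; y along the lanes, x across (away from the robot). Flat level deck 30 mm above the bench, so the tin's top is at 96 mm. Near lane: x -65 to 65 mm, between 5 mm walls rising 40 mm above the deck, with 25 mm high stops at y -187 and 187 mm. Second lane with the jars: x 70 to 207 mm.
- sensors: Pair of black square posts, 20 x 20 mm, 62 mm tall from deck level, opposite each other just outside the near lane's two walls, centres 160 mm apart, fixed, with a thin flat white stripe across the deck between them. Origin midway between them at deck level, axes as the tray's. In place, the tin's centre is over that stripe. Posts are in either half of the lane; the tin starts in the other, 60 to 140 mm away.
- jar_big: Bystander: amber jam jar standing in the second lane, diameter 68 mm, height about 85 mm, origin at the centre of its underside, 30 mm above the bench.
- jar_small: Bystander: smaller amber jar with a black lid standing in the second lane, diameter 54 mm, height about 70 mm, origin at the centre of its underside.
- egg_carton: Bystander: cardboard egg carton on the bench to the left of the tray, 111 x 156 x 67 mm, origin at the centre of its underside.
Mind the look-alikes: they are no part of the job. There is more than one size of the tin; the job needs the smallest.

How it is judged:
By the outcome, as a careful person would: the job done as asked, in the order asked, and still so for the second after the job is handed in, with the robot touching nothing.
It also fails if it takes over 58 s, if anything falls off the work surface, if the arm or the gripper's body presses on something with over 40 N, if the wrist force passes 120 N, or if a joint passes its speed limit or range.

ROBOT

A 7-joint arm with a two-finger parallel gripper is mounted at the origin on the work surface. World frame = base frame: x ahead of the robot, y to its left, z up, the work surface at z = 0. Lengths are in mm, angles in rad, forces in N, time in s.
With the tool pointing down it reaches from about 425 to 950 mm from the base axis. Payload 4.7 kg.
Tool frame: the origin (TCP) lies midway between the tips of the shut fingers; the grasp point (between the pads) lies 19 mm behind it; z points along the fingers, y is the line along which they close (so a half turn about z gives the same grasp; the last joint's range is limited). The gripper opens to 87 mm and grips with 3 to 60 N. Pads are 19 mm wide; open, the fingers measure 117 mm over their backs; the gripper's body (75 mm by 190 mm) begins 51 mm behind the grasp point.
Start: joints at [-1.237, 0.469, -0.049, 1.532, 0.024, 1.141, -0.082], TCP at [239.514, 631.096, 222.573] pointing down, gripper open.
Joint ranges: [-2.59, 2.59], [-0.33, 1.99], [-1.39, 1.29], [0.1, 2.45], [-1.04, 4.18], [0.21, 1.99], [-2.66, 2.66]. Speed limits (rad/s): [2.57, 2.57, 3.14, 3.14, 3.14, 3.14, 3.14].

INTERFACE

Orientations are given as a rotation vector (axis times angle).
In Python, from workcell import monitor, cams, workorder gives the robot as it stands. The module is installed in compiled form; this text tells all that it offers.
- The arm moves only by the shell command python3 -m crank 'ROWS' [FORCE]. ROWS is JSON, a list of rows, each a list of 3 entries, a list of its own where there are three numbers: the finger opening in m, from 0 to 0.087, then the shift along the tool's x, y, z in m, then the turn, a rotation vector about the tool's x, y, z in degrees. A call has 1 to 20 rows; each row shifts and turns the commanded pose from where the row before left it, along the tool's axes as they then stand; what a row does not reach is not made up. A row lasts 1/12 s, in which the tool goes at most 41.7 mm and 7.16 degrees, less where a joint would pass 70% of its speed; a pose out of reach is approached as far as the arm can. A call with a gripper value outside its range is refused whole. The fingers move at their own pace and stop on an object; FORCE is the grip in N (left out, the last holds). Time passes only in rows, so rows that do not move let the fingers close. It gives the time, the measured TCP pose, the force, the opening and the grip force at its end, in the units of the state.
- monitor.state(): the state, without advancing time (a new reading comes with each control period).
- cams.read_camera(name): name is "side" or "top" or "wrist"; returns (picture, depth): 384x512x3 uint8, red, green, blue; 384x512 float32, mm along the optical axis (not along the pixel's ray), 0 where there is no reading.
- cams.camera_info(name): a dict with "mtx" (3x3 intrinsics, pixels), "extrinsics" (4x4, takes a point from camera to world coordinates); the wrist camera has in their place "T_tool_cam" (4x4, takes a point from camera to tool coordinates, whose origin is the TCP and whose axes are the flange's). Camera axes: x right, y down, z forward; pixel columns grow to the right and rows downward; lengths in mm; the calibration is good to about 2 mm. A picture is of the moment at which its call begins: read the wrist's pose just before it. camera_info takes no time and is no camera call.
- workorder.sign_off(): hands the job in; it is judged then, once.
Trained networks look in the newest picture that a camera, given by its name, has taken for a name from the list of things; names that differ only in an ending like _2 or _b are one class to them, and where a whole thing is asked for, a point or a joint stands for the part that bears it (a point fixed in the world has none). Each returns a list of dicts, best first, with "conf" (0 to 1); they miss things now and then, are a little off and sometimes report something else, mostly with a low value. They report only what shows in the picture. A call takes as long as a camera call. They do not tell look-alikes from the thing itself.
- cams.boxes_of(camera, label): "at" ([x, y, z] in mm, in world coordinates, good to about 4 mm: the middle of the surface that is visible of it).
The state is a dict: "time": time; "qpos": joint angles; "qd": joint speeds; "effort": joint torques, N m; "tool_pos": TCP position; "tcp_rot": TCP orientation; "contact_force": force on the tool from outside, world axes, zero at the start; "wrist_torque": the same for the moment, N m; "finger_gap": finger opening in mm; "finger_force": force on a finger pad.
Only numpy, scipy, OpenCV 4.12 (cv2) and the standard library are available. Lean on these libraries where they do the work, as an engineer would, in place of code of your own. Each camera call takes 0.05 s, during which the arm holds its last target. There are 200 camera calls.

## Working session

There is one attempt and no reset: what is moved stays moved. The work goes in short steps, Python scripts to look and compute and a shell command to move; the robot and the scene stay as the last step left them, time stands still between calls to the robot, and variables do not carry over. Pictures are saved under pics/ and viewed, at most 10 in all, crops included, and the job is handed in when it is done.

```bash
mkdir -p pics; python3 - <<'E'
from workcell import monitor,cams
import cv2
s=monitor.state();print(s['time'],s['tool_pos'],s['tcp_rot'],s['finger_gap'])
for c in("top","side"):
    p,d=cams.read_camera(c);cv2.imwrite(f'pics/{c}0.png',p[:,:,::-1])
    for l in("tin","tray","sensors","jar_big","jar_small","egg_carton"):
        print(c,l,[(([round(v) for v in b['at']]),round(b['conf'],2)) for b in cams.boxes_of(c,l)])
E
```

```text
0.0 [239.34822074 630.47519953 221.48993631] [-0.56667856 -3.08980559  0.00313122] 86.94138740022922
top tin [([284, 238, 73], 0.69), ([502, 29, 90], 0.58), ([255, -241, 80], 0.57)]
top tray [([572, -30, 29], 0.83)]
top sensors [([520, -90, 81], 0.89)]
top jar_big [([620, 76, 114], 0.69)]
top jar_small [([652, -58, 101], 0.55)]
top egg_carton [([524, 458, 66], 0.84)]
side tin [([313, 276, 66], 0.86), ([500, 53, 79], 0.84)]
side tray [([569, 77, 27], 0.78), ([494, -93, 61], 0.75)]
side sensors [([493, -91, 62], 0.48)]
side jar_big [([630, 100, 85], 0.89)]
side jar_small [([650, -47, 82], 0.46)]
side egg_carton [([524, 502, 70], 0.89)]
```

View pics/top0.png

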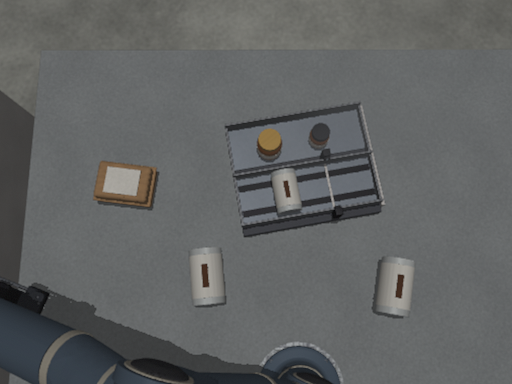

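View pics/side0.png

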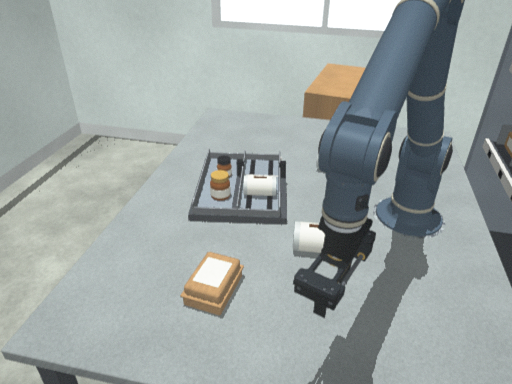

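The top view shows three tins: (287,190) in the near lane, and two larger ones on the bench at (207,276) and (395,287). The one in the lane is the job. The posts are at (325,154) and (338,211), with the stripe between them. I'll check with a close crop and measure.

```bash
cat > h.py <<'E'
import numpy as np,cv2
from workcell import monitor,cams
def cloud(c):
    s=monitor.state();p,d=cams.read_camera(c);i=cams.camera_info(c);K=np.array(i['mtx'])
    if c=='wrist':
        from scipy.spatial.transform import Rotation as R
        T=np.eye(4);T[:3,:3]=R.from_rotvec(s['tcp_rot']).as_matrix();T[:3,3]=s['tool_pos'];T=T@np.array(i['T_tool_cam'])
    else: T=np.array(i['extrinsics'])
    v,u=np.mgrid[:384,:512]
    P=np.stack([(u-K[0,2])/K[0,0]*d,(v-K[1,2])/K[1,1]*d,d,np.ones_like(d)],-1)@T.T
    return p,d,P[...,:3],K,T
def ray(u,v,z,K,T):
    r=T[:3,:3]@np.linalg.solve(K,[u,v,1]);o=T[:3,3];return o+r*(z-o[2])/r[2]
E
python3 - <<'E'
from h import *
p,d,P,K,T=cloud('top')
cv2.imwrite('pics/crop.png',cv2.resize(p[95:245,220:395,::-1],None,fx=4,fy=4,interpolation=cv2.INTER_CUBIC))
m=np.zeros((384,512),bool);m[160:222,265:308]=1;m&=(P[...,2]>62)&(P[...,2]<105)
q=P[m];print('n',len(q),'max z',np.percentile(q[:,2],[50,95,99]))
v,u=np.nonzero(m);print('px',u.min(),u.max(),v.min(),v.max())
r=cv2.minAreaRect(q[:,:2].astype(np.float32));print('tin rect',r)
for (a,b) in((325,154),(338,211)): print('post',ray(a,b,92,K,T),P[b,a])
E
```

```text
n 1270 max z [ 89.16803559  98.13648744 100.65928891]
px 265 307 162 221
tin rect ((506.0051574707031, 30.15291404724121), (112.91217041015625, 160.40451049804688), 89.78717041015625)
post [600.65826763 -71.75485618  92.        ] [600.99216473 -71.91201248  90.83893962]
post [ 448.4296581 -100.8143329   92.       ] [ 448.55519613 -100.93541476   91.23761342]
```

View pics/crop.png

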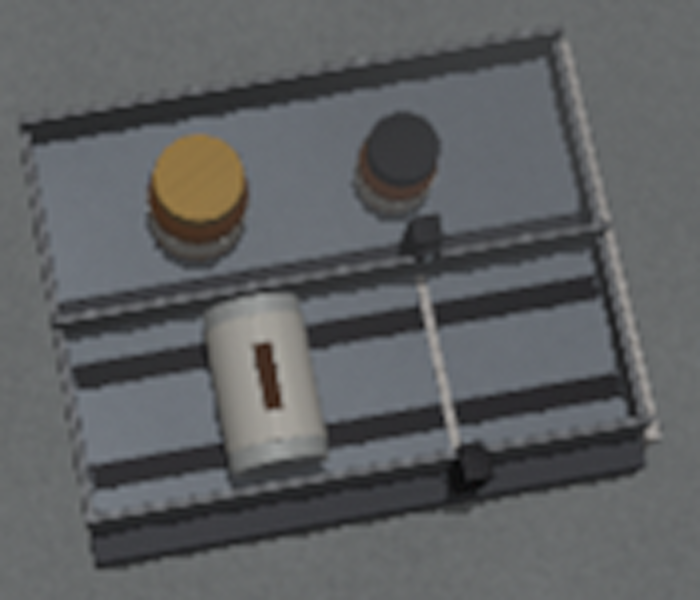

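The crop confirms the choice: a small tin lies across the near lane at crop (268,380), and the stripe runs from crop (423,285) to (453,440). Next is a fit.

```bash
cat > fit.py <<'E'
from h import *
from scipy.optimize import least_squares
def tin(P,c0,yaw0,rad=75):
    m=(P[...,2]>76)&(P[...,2]<104)&(np.hypot(P[...,0]-c0[0],P[...,1]-c0[1])<rad);q=P[m]
    # cylinder r=33; params: lane coordinate, yaw, height
    f=lambda a:np.hypot((q[:,:2]-c0)@np.array([-np.sin(a[1]),np.cos(a[1])])-a[0],q[:,2]-a[2])-33
    s=least_squares(f,[0,yaw0,63],loss='soft_l1',f_scale=2);a=s.x
    e=np.array([np.cos(a[1]),np.sin(a[1])]);t=(q[:,:2]-c0)@e;x=np.percentile(t,[1,99])
    return len(q),c0+np.array([-e[1],e[0]])*a[0]+e*x.mean(),a[1],a[2],x[1]-x[0],np.abs(s.fun).mean()
E
python3 - <<'E'
from fit import *
p,d,P,K,T=cloud('top')
print(tin(P,np.array([503,30.]),.19))
a=ray(220+426/4,95+230/4,92,K,T);b=ray(220+474/4,95+462/4,92,K,T)
print('posts',a,b,(a+b)/2,np.linalg.norm(a-b),np.arctan2(*(a-b)[1::-1]))
a=ray(220+423/4,95+285/4,30,K,T);b=ray(220+453/4,95+440/4,30,K,T)
print('stripe',a,b,(a+b)/2,np.arctan2(*(a-b)[1::-1]))
a=ray(220+25/4,95+128/4,70,K,T);b=ray(220+562/4,95+35/4,70,K,T)
print('back edge',a,b,np.linalg.norm(a-b),np.arctan2(*(a-b)[:2])*-1)
E
```

```text
(964, array([504.75658689,  32.23385887]), np.float64(0.17081971909275584), np.float64(63.06179406660647), np.float64(108.85768083852449), np.float64(1.7424419819082944))
posts [604.75344953 -75.82874732  92.        ] [ 449.72939843 -102.14510278   92.        ] [527.24142398 -88.98692505  92.        ] 157.24187414364138 0.16815358201132882
stripe [583.48664513 -81.20477328  30.        ] [475.12333672 -98.36255807  30.        ] [529.30499093 -89.78366567  30.        ] 0.15703212516125914
back edge [683.73552714 191.17117171  70.        ] [ 749.70415551 -176.17008899   70.        ] 373.21771358963576 0.17769000508650332
```

```bash
python3 -m crank '[[0,[0,0,0],[0,0,-6.1]],[0,[0,0,0],[0,0,-6.1]],[0,[0,0,0],[0,0,-6.1]],[0,[0,0,0],[0,0,-6.1]],[0,[0,0,0],[0,0,-6.1]],[0,[-0.008,-0.033,0],[0,0,0]],[0,[-0.008,-0.033,0],[0,0,0]],[0,[-0.008,-0.033,0],[0,0,0]],[0,[-0.008,-0.033,0],[0,0,0]],[0,[-0.008,-0.033,0],[0,0,0]],[0,[-0.008,-0.033,0],[0,0,0]],[0,[-0.008,-0.033,0],[0,0,0]],[0,[-0.008,-0.033,0],[0,0,0]],[0,[-0.008,-0.033,0],[0,0,0]],[0,[-0.008,-0.033,0],[0,0,0]],[0,[-0.008,-0.033,0],[0,0,0]],[0,[-0.008,-0.033,0],[0,0,0]],[0,[-0.008,-0.033,0],[0,0,0]],[0,[-0.008,-0.033,0],[0,0,0]],[0,[-0.008,-0.033,0],[0,0,0]]]' 10
```

```text
time: 2.47
tool_pos: [441.8, 161.9, 222.9]
tcp_rot: [-0.266, 3.129, 0.001]
contact_force: [0.7, 0.6, 0.6]
finger_gap: 0.5
finger_force: 0.0
```

```bash
python3 - <<'E'
from fit import *
p,d,P,K,T=cloud('wrist')
cv2.imwrite('pics/w1.png',p[:,:,::-1])
print(monitor.state()['tool_pos'],monitor.state()['tcp_rot'])
np.savez('w1.npz',P=P,K=K,T=T)
print(tin(P,np.array([505,32.]),.17))
for c in('wrist',):
  for l in('tin','sensors'):print([(b['at'],b['conf']) for b in cams.boxes_of(c,l)])
E
```

```text
[444.64305827 154.42193427 222.98427212] [-0.25051736  3.12937627 -0.00617696]
(3608, array([497.2543924 ,  27.46642066]), np.float64(0.17796797606385933), np.float64(64.27568217604279), np.float64(91.16394288337989), np.float64(0.8277056701604593))
[([484.0, 35.4, 94.0], 0.96), ([298.1, 225.0, 84.8], 0.77)]
[([447.8, -96.9, 71.1], 0.65)]
```

View pics/w1.png

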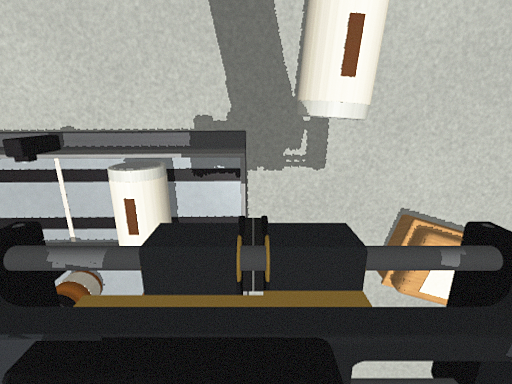

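The wrist view shows the tin at (140,205), partly hidden by the gripper, with the stripe from (60,160) to (72,235). I'll take the tin–stripe distance from this picture, where pose errors cancel out.

```bash
python3 - <<'E'
from fit import *
z=np.load('w1.npz');K,T=z['K'],z['T']
a=ray(60,162,30,K,T);b=ray(71,232,30,K,T);yaw=np.arctan2(*(a-b)[1::-1]);print(a,b,yaw)
e=np.array([-np.sin(.172),np.cos(.172)])
print('lane dist',((a+b)[:2]/2-np.array([497.25,27.47]))@e)
s=monitor.state();r=s['tool_pos'];print(r,s['tcp_rot'],s['time'])
# target behind tin apex by 13
t=np.array([504.5,31.5])+13*e;dl=t-r[:2];print('tool y',dl@e,'tool x',-dl@np.array([np.cos(.172),np.sin(.172)]))
E
```

```text
[475.24451988 -96.69412051  30.        ] [577.64319626 -83.62711179  30.        ] -3.0146694737991284
lane dist -120.89153112017557
[442.35459257 160.7986783  222.83077334] [-2.56235546e-01  3.13038068e+00 -1.95793634e-04] 2.6167
tool y -125.02718680671795 tool x -39.09853677375947
```

```bash
python3 -m crank '[[0,[-0.01,-0.031,0],[0,0,0]],[0,[-0.01,-0.031,0],[0,0,0]],[0,[-0.01,-0.031,0],[0,0,0]],[0,[-0.009,-0.032,0],[0,0,0]],[0,[0,0,0.03],[0,0,0]],[0,[0,0,0.03],[0,0,0]],[0,[0,0,0.03],[0,0,0]],[0,[0,0,0.02],[0,0,0]],[0,[0,0,0],[0,0,0]],[0,[0,0,0],[0,0,0]],[0,[0,0,0],[0,0,0]],[0,[0,0,0],[0,0,0]]]'; python3 - <<'E'
from fit import *
p,d,P,K,T=cloud('wrist');cv2.imwrite('pics/w2.png',p[:,:,::-1])
s=monitor.state();print(s['tool_pos'],s['tcp_rot'],s['contact_force'])
print('w',tin(P,np.array([500,30.]),.17));print('t',tin(cloud('top')[2],np.array([504,31.]),.17))
E
```

```text
time: 3.62
tool_pos: [502.2, 47.5, 114.2]
tcp_rot: [-0.267, 3.127, 0.001]
contact_force: [0.0, 0.3, -0.3]
finger_gap: 0.7
finger_force: 0.0
[502.08356393  47.38602591 114.1825741 ] [-2.66531098e-01  3.12685611e+00  1.05250574e-03] [ 0.39667312 -0.3671525   0.64572266]
w (6220, array([480.43071968,  24.48279449]), np.float64(0.17926762240209204), np.float64(64.14431069532613), np.float64(57.43274618433132), np.float64(0.7144480128658114))Traceback (most recent call last):
  File "<stdin>", line 4, in <module>
  File "fit.py", line 8, in tin
    e=np.array([np.cos(a[1]),np.sin(a[1])]);t=(q[:,:2]-c0)@e;x=np.percentile(t,[1,99])
                                                               ~~~~~~~~~~~~~^^^^^^^^^^
    return _quantile_unchecked(
        a, q, axis, out, overwrite_input, method, keepdims, weights)
    return _ureduce(a,
                    func=_quantile_ureduce_func,
    ...<5 lines>...
                    overwrite_input=overwrite_input,
                    method=method)
    r = func(a, **kwargs)
    result = _quantile(arr,
                       quantiles=q,
    ...<2 lines>...
                       out=out,
                       weights=wgt)
    slices_having_nans = np.isnan(arr[-1, ...])
                                  ~~~^^^^^^^^^
IndexError: index -1 is out of bounds for axis 0 with size 0
```

View pics/w2.png

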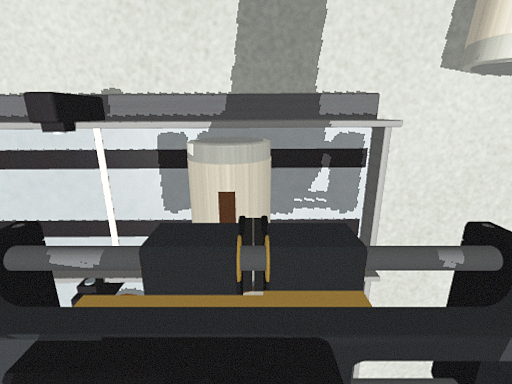

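The wrist view shows the tin at columns 188–271 and the fingertips at (253,250). The tip is about 19 mm behind the apex, so I'll shift 10 mm and feel for contact.

```bash
python3 -m crank '[[0,[0,-0.01,0],[0,0,0]],[0,[0,0,0.008],[0,0,0]],[0,[0,0,0.005],[0,0,0]],[0,[0,0,0.002],[0,0,0]],[0,[0,0,0.001],[0,0,0]],[0,[0,0,0],[0,0,0]],[0,[0,0,0],[0,0,0]]]';python3 -m crank '[[0,[0,0,0.001],[0,0,0]],[0,[0,0,0],[0,0,0]]]'; python3 -m crank '[[0,[0,0,0.001],[0,0,0]],[0,[0,0,0],[0,0,0]]]'
```

```text
time: 4.3
tool_pos: [502.4, 37.1, 96.3]
tcp_rot: [0.266, -3.13, -0.0]
contact_force: [-0.1, -0.2, 0.5]
finger_gap: 0.1
finger_force: 0.2
time: 4.47
tool_pos: [502.6, 37.1, 96.1]
tcp_rot: [0.266, -3.13, -0.001]
contact_force: [-2.5, 1.2, 5.3]
finger_gap: 0.4
finger_force: 2.9
time: 4.63
tool_pos: [502.6, 37.2, 95.9]
tcp_rot: [0.266, -3.13, -0.001]
contact_force: [-4.2, 0.8, 12.7]
finger_gap: 0.4
finger_force: 6.4
```

```bash
python3 -m crank '[[0,[0,-0.001,-0.0005],[0,0,0]],[0,[0,-0.003,0],[0,0,0]],[0,[0,-0.003,0],[0,0,0]],[0,[0,-0.003,0],[0,0,0]],[0,[0,-0.003,0],[0,0,0]],[0,[0,-0.003,0],[0,0,0]],[0,[0,-0.003,0],[0,0,0]],[0,[0,-0.003,0],[0,0,0]],[0,[0,-0.003,0],[0,0,0]],[0,[0,-0.003,0],[0,0,0]],[0,[0,-0.003,0],[0,0,0]],[0,[0,-0.002,0],[0,0,0]],[0,[0,-0.001,0],[0,0,0]],[0,[0,0,0],[0,0,0]]]'; python3 - <<'E'
from fit import *
p,d,P,K,T=cloud('wrist');s=monitor.state();r=s['tool_pos'];t=tin(P,np.array([490,15.]),.175);e=np.array([-.171,.985])
print(t,r,'tin',t[1]@e,'tcp',r[:2]@e)
E
```

```text
time: 5.8
tool_pos: [508.7, 2.9, 95.8]
tcp_rot: [-0.265, 3.129, -0.0]
contact_force: [-2.5, -1.0, 7.3]
finger_gap: 0.2
finger_force: 3.7
(6657, array([505.46502353,  11.2241629 ]), np.float64(0.16876335666891484), np.float64(64.06636683491656), np.float64(102.26355293431686), np.float64(0.9094319688786486)) [508.74473636   3.01046316  95.88181427] tin -75.37871857213615 tcp -84.030043709112
```

The tin rolls at half the tip's travel, as expected: 17.4 mm, with about 103 mm left. Next stroke.

```bash
python3 -m crank '[[0,[0,0,-0.006],[0,0,0]],[0,[0,0,-0.006],[0,0,0]],[0,[0,0.009,0],[0,0,0]],[0,[0,0.009,0],[0,0,0]],[0,[0,0,0.006],[0,0,0]],[0,[0,0,0.006],[0,0,0]],[0,[0,0,0],[0,0,0]],[0,[0,-0.002,0],[0,0,0]],[0,[0,-0.0035,0],[0,0,0]],[0,[0,-0.0035,0],[0,0,0]],[0,[0,-0.0035,0],[0,0,0]],[0,[0,-0.0035,0],[0,0,0]],[0,[0,-0.0035,0],[0,0,0]],[0,[0,-0.0035,0],[0,0,0]],[0,[0,-0.0035,0],[0,0,0]],[0,[0,-0.0035,0],[0,0,0]],[0,[0,-0.0035,0],[0,0,0]],[0,[0,-0.0025,0],[0,0,0]],[0,[0,0,0],[0,0,0]],[0,[0,0,0],[0,0,0]]]'; cat > m.py <<'E'
from fit import *
p,d,P,K,T=cloud('wrist');s=monitor.state();r=s['tool_pos'];e=np.array([-.171,.985]);t=tin(P,r[:2]+8*e,.175)
cv2.imwrite('pics/w%d.png'%(s['time']*100),p[:,:,::-1]);np.savez('last.npz',P=P,K=K,T=T)
print(t,r,'tin',t[1]@e,'tcp',r[:2]@e)
E
python3 m.py
```

```text
time: 7.52
tool_pos: [512.1, -15.2, 95.8]
tcp_rot: [-0.265, 3.129, -0.001]
contact_force: [-1.9, -0.4, 12.3]
finger_gap: 0.5
finger_force: 6.0
(6697, array([508.78608675,  -7.66325696]), np.float64(0.16966379909878362), np.float64(64.05181320119951), np.float64(102.14037979949254), np.float64(0.8442559089824407)) [512.10521526 -15.15290347  95.84756662] tin -94.55072894411192 tcp -102.49560173148814
```

```bash
python3 -m crank '[[0,[0,0,-0.006],[0,0,0]],[0,[0,0,-0.006],[0,0,0]],[0,[0,0.009,0],[0,0,0]],[0,[0,0.009,0],[0,0,0]],[0,[0,0,0.006],[0,0,0]],[0,[0,0,0.006],[0,0,0]],[0,[0,0,0],[0,0,0]],[0,[0,-0.002,0],[0,0,0]],[0,[0,-0.0035,0],[0,0,0]],[0,[0,-0.0035,0],[0,0,0]],[0,[0,-0.0035,0],[0,0,0]],[0,[0,-0.0035,0],[0,0,0]],[0,[0,-0.0035,0],[0,0,0]],[0,[0,-0.0035,0],[0,0,0]],[0,[0,-0.0035,0],[0,0,0]],[0,[0,-0.0035,0],[0,0,0]],[0,[0,-0.0035,0],[0,0,0]],[0,[0,-0.0025,0],[0,0,0]],[0,[0,0,0],[0,0,0]],[0,[0,0,0],[0,0,0]]]'; python3 -m crank '[[0,[0,0,-0.006],[0,0,0]],[0,[0,0,-0.006],[0,0,0]],[0,[0,0.009,0],[0,0,0]],[0,[0,0.009,0],[0,0,0]],[0,[0,0,0.006],[0,0,0]],[0,[0,0,0.006],[0,0,0]],[0,[0,0,0],[0,0,0]],[0,[0,-0.002,0],[0,0,0]],[0,[0,-0.0035,0],[0,0,0]],[0,[0,-0.0035,0],[0,0,0]],[0,[0,-0.0035,0],[0,0,0]],[0,[0,-0.0035,0],[0,0,0]],[0,[0,-0.0035,0],[0,0,0]],[0,[0,-0.0035,0],[0,0,0]],[0,[0,-0.0035,0],[0,0,0]],[0,[0,-0.0035,0],[0,0,0]],[0,[0,-0.0035,0],[0,0,0]],[0,[0,-0.0025,0],[0,0,0]],[0,[0,0,0],[0,0,0]],[0,[0,0,0],[0,0,0]]]'; python3 m.py
```

```text
time: 9.23
tool_pos: [515.0, -33.1, 96.0]
tcp_rot: [-0.264, 3.129, -0.001]
contact_force: [-2.9, -0.7, 13.2]
finger_gap: 0.3
finger_force: 6.7
time: 10.9
tool_pos: [518.1, -50.9, 96.1]
tcp_rot: [-0.264, 3.129, -0.001]
contact_force: [-3.4, -1.0, 13.6]
finger_gap: 0.5
finger_force: 7.0
(6626, array([515.18006606, -45.32631638]), np.float64(0.1816499419305577), np.float64(64.0455511500117), np.float64(101.5646804846096), np.float64(0.8934456348296793)) [517.99066696 -50.78186198  96.05134096] tin -132.7422129254374 tcp -138.59653810294697
```

```bash
python3 -m crank '[[0,[0,0,-0.006],[0,0,0]],[0,[0,0,-0.006],[0,0,0]],[0,[0,0.008,0],[0,0,0]],[0,[0,0.008,0],[0,0,0]],[0,[0,0,0.006],[0,0,0]],[0,[0,0,0.006],[0,0,0]],[0,[0,0,0],[0,0,0]],[0,[0,-0.002,0],[0,0,0]],[0,[0,-0.0035,0],[0,0,0]],[0,[0,-0.0035,0],[0,0,0]],[0,[0,-0.0035,0],[0,0,0]],[0,[0,-0.0035,0],[0,0,0]],[0,[0,-0.0035,0],[0,0,0]],[0,[0,-0.0035,0],[0,0,0]],[0,[0,-0.0035,0],[0,0,0]],[0,[0,-0.0035,0],[0,0,0]],[0,[0,-0.0035,0],[0,0,0]],[0,[0,-0.0025,0],[0,0,0]],[0,[0,0,0],[0,0,0]],[0,[0,0,0],[0,0,0]]]'; python3 m.py; ls pics
```

```text
time: 12.62
tool_pos: [521.5, -70.7, 96.0]
tcp_rot: [-0.264, 3.129, -0.002]
contact_force: [-2.9, -0.8, 12.8]
finger_gap: 0.3
finger_force: 6.6
(7005, array([510.15817192, -65.72247054]), np.float64(0.19295553144656316), np.float64(64.06400215434013), np.float64(117.60402079203064), np.float64(1.006392095221181)) [521.47416986 -70.57872307  96.02179833] tin -151.97368088135235 tcp -158.69212526981136
crop.png
side0.png
top0.png
w1.png
w1095.png
w1266.png
w2.png
w756.png
```

View pics/w1266.png

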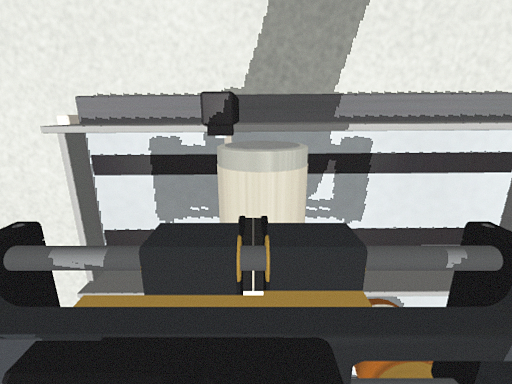

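```bash
python3 - <<'E'
from fit import *
z=np.load('last.npz');P=z['P'].copy();e=np.array([-.171,.985]);c=P[...,:2]@e
P[...,2][c<-186+10]=0   # drop posts ahead
x=P[...,:2]@np.array([.985,.171]);P[...,2][x<443]=0
print(tin(P,np.array([520.,-65]),.175),tin(P,np.array([520.,-65]),.175)[1]@e)
E
```

```text
(5980, array([518.63711159, -64.2448042 ]), np.float64(0.18136203271275905), np.float64(64.02836082660967), np.float64(101.72233430986235), np.float64(0.8995275585812844)) -151.96807821864215
```

The near post's top is centred at (219,107) and the tin's axis at column 262, so about 26 mm remain. I'll do one more full stroke, then back the hand off and measure.

```bash
python3 -m crank '[[0,[0,0,-0.006],[0,0,0]],[0,[0,0,-0.006],[0,0,0]],[0,[0,0.008,0],[0,0,0]],[0,[0,0.008,0],[0,0,0]],[0,[0,0,0.006],[0,0,0]],[0,[0,0,0.006],[0,0,0]],[0,[0,0,0],[0,0,0]],[0,[0,-0.002,0],[0,0,0]],[0,[0,-0.0035,0],[0,0,0]],[0,[0,-0.0035,0],[0,0,0]],[0,[0,-0.0035,0],[0,0,0]],[0,[0,-0.0035,0],[0,0,0]],[0,[0,-0.0035,0],[0,0,0]],[0,[0,-0.0035,0],[0,0,0]],[0,[0,-0.0035,0],[0,0,0]],[0,[0,-0.0035,0],[0,0,0]],[0,[0,-0.003,0],[0,0,0]],[0,[0,-0.001,0],[0,0,0]],[0,[0,0,0],[0,0,0]],[0,[0,0,0],[0,0,0]]]'; python3 -m crank '[[0,[0,0,-0.01],[0,0,0]],[0,[0,0,-0.03],[0,0,0]],[0,[0,0,-0.04],[0,0,0]],[0,[0.03,0,-0.02],[0,0,0]],[0,[0.04,0,0],[0,0,0]],[0,[0.04,0,0],[0,0,0]],[0,[0.04,0,0],[0,0,0]],[0,[0,0,0],[0,0,0]],[0,[0,0,0],[0,0,0]],[0,[0,0,0],[0,0,0]]]'
cat > f.py <<'E'
from fit import *
e=np.array([-.171,.985]);ex=np.array([.985,.171])
for c in('wrist','top'):
    p,d,P,K,T=cloud(c);s=monitor.state()
    cv2.imwrite('pics/f_%s%d.png'%(c,s['time']*100),p[:,:,::-1] if c=='wrist' else cv2.resize(p[95:245,220:395,::-1],None,fx=4,fy=4,interpolation=cv2.INTER_CUBIC))
    x=P[...,:2]@ex;l=P[...,:2]@e;Q=P.copy();Q[...,2][(x<455)|(x>555)]=0
    try:
        t=tin(Q,np.array([522.,-85]),.175);print(c,t,'tin',t[1]@e,t[1]@ex)
    except Exception as g: print(c,g)
    for n,a,b in(('near',410,440),('far',570,600)):
        m=(x>a)&(x<b)&(np.abs(l+178)<25)&(np.abs(P[...,2]-92)<5)
        if m.any(): print(c,n,m.sum(),np.percentile(l[m],[2,98]),np.percentile(l[m],[2,98]).mean(),x[m].mean())
print(s['tool_pos'],s['time'])
E
python3 f.py;ls pics|grep f_
```

```text
time: 14.33
tool_pos: [524.5, -88.3, 96.1]
tcp_rot: [-0.265, 3.129, -0.002]
contact_force: [-2.3, -0.3, 12.9]
finger_gap: 0.8
finger_force: 6.5
time: 15.17
tool_pos: [376.7, -112.4, 195.2]
tcp_rot: [-0.266, 3.129, -0.0]
contact_force: [0.7, -0.3, 0.6]
finger_gap: 0.7
finger_force: 0.0
wrist (80, array([497.02022908, -87.14505529]), np.float64(0.776493873936534), np.float64(64.32120721383863), np.float64(12.680244160706765), np.float64(0.4320343437880069)) tin -170.8283386334757 474.66312118473365
top (852, array([525.92245057, -77.7466884 ]), np.float64(0.1695300110981943), np.float64(63.02377977256314), np.float64(97.69691468564847), np.float64(1.6380806989335104)) tin -166.51322711982434 504.73893009727556
top near 58 [-185.49130435 -166.63675358] -176.06402896513268 424.6522487383208
top far 55 [-185.69785032 -166.59582613] -176.146838227469 583.7517752099604
[ 377.34290236 -112.30646865  195.11273892] 15.2667
f_top1526.png
f_wrist1521.png
```

```bash
python3 -m crank '[[0,[-0.04,0,0],[0,0,0]],[0,[-0.04,0,0],[0,0,0]],[0,[-0.04,0,0],[0,0,0]],[0,[-0.03,0.012,0],[0,0,0]],[0,[0,0,0.035],[0,0,0]],[0,[0,0,0.035],[0,0,0]],[0,[0,0,0.022],[0,0,0]],[0,[0,0,0.005],[0,0,0]],[0,[0,0,0.003],[0,0,0]],[0,[0,0,0],[0,0,0]],[0,[0,0,0],[0,0,0]]]' ; python3 -m crank '[[0,[0,-0.001,0],[0,0,0]],[0,[0,-0.002,0],[0,0,0]],[0,[0,-0.0025,0],[0,0,0]],[0,[0,-0.0025,0],[0,0,0]],[0,[0,-0.0025,0],[0,0,0]],[0,[0,-0.0025,0],[0,0,0]],[0,[0,-0.002,0],[0,0,0]],[0,[0,-0.001,0],[0,0,0]],[0,[0,-0.001,0],[0,0,0]],[0,[0,0,0],[0,0,0]],[0,[0,0,0],[0,0,0]]]'; python3 -m crank '[[0,[0,0,-0.01],[0,0,0]],[0,[0,0,-0.03],[0,0,0]],[0,[0,0,-0.04],[0,0,0]],[0,[-0.03,0,-0.04],[0,0,0]],[0,[-0.04,0,-0.03],[0,0,0]],[0,[-0.04,0,0],[0,0,0]],[0,[-0.03,0,0],[0,0,0]],[0,[0,0,0],[0,0,0]],[0,[0,0,0],[0,0,0]],[0,[0,0,0],[0,0,0]],[0,[0,0,0],[0,0,0]]]';python3 f.py;ls pics|grep f_
```

```text
time: 16.18
tool_pos: [521.7, -75.6, 96.0]
tcp_rot: [0.266, -3.127, -0.0]
contact_force: [-6.7, -0.2, 14.1]
finger_gap: 0.6
finger_force: 7.3
time: 17.1
tool_pos: [524.9, -92.9, 96.2]
tcp_rot: [0.266, -3.128, 0.001]
contact_force: [-5.8, -0.8, 15.8]
finger_gap: 0.5
finger_force: 7.3
time: 18.02
tool_pos: [650.2, -71.0, 233.0]
tcp_rot: [0.265, -3.129, 0.0]
contact_force: [-0.2, -0.5, 0.4]
finger_gap: 0.5
finger_force: 0.0
wrist (5795, array([528.19971528, -90.3129947 ]), np.float64(0.17600971841676924), np.float64(64.20873946089752), np.float64(97.7009803767698), np.float64(0.5093295414795306)) tin -179.28045109384664 504.83319745260025
wrist far 305 [-188.70405541 -170.57919391] -179.64162465922266 584.3819735687506
top (327, array([528.86919421, -86.72663765]), np.float64(0.1719974184867463), np.float64(63.21335581369005), np.float64(96.41920034930915), np.float64(1.6270422156044149)) tin -175.86237029606283 506.10590125538107
top far 48 [-183.3520923  -166.04402726] -174.69805978063533 583.029454845732
[650.26046667 -71.03035454 233.5489213 ] 18.1167
f_top1526.png
f_top1811.png
f_wrist1521.png
f_wrist1806.png
```

View pics/f_wrist1806.png

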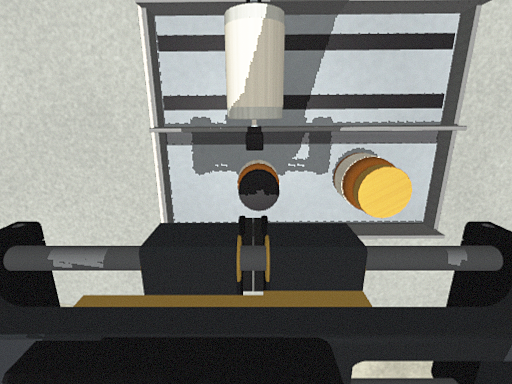

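The tin (columns 225–284, axis about 254) lines up with the far post at (254,138) and the stripe. The jars are upright and undisturbed, and the hand is clear, so I'm handing it in.

```bash
python3 -c "
from workcell import workorder;print(workorder.sign_off())"
```

```text
the job is handed in; nothing more can be done
None
```

The tin was rolled along the near lane in seven light top strokes and left on the stripe, within about 1 mm of centre between the posts by my last measurement; the hand is clear, the jars looked undisturbed and the job was handed in at about 18 s.

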